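# Wedge the rocking paint scale

## Robot

A 6-joint arm with a two-finger parallel gripper is mounted at the origin on a cart in front of the work surface, level with it; the furniture and walls round the work are solid. World frame = base frame: x ahead of the robot, y to its left, z up, the work surface at z = 0. Lengths are in mm, angles in rad, forces in N, time in s.
With the tool pointing down it reaches from about 300 to 875 mm from the base axis. Payload 4.2 kg.
Tool frame: the origin (TCP) lies on the centre line of the jaws, within the pads' length; the fingertips stand 8 mm ahead of it and the grasp point (between the pads) lies 11 mm behind it; z points along the fingers, y is the line along which they close (so a half turn about z gives the same grasp; the last joint's range is limited). The gripper opens to 85 mm and grips with 20 to 120 N. Pads are 22 mm wide; open, the fingers measure 114 mm over their backs; the gripper's body (76 mm by 85 mm) begins 54 mm behind the grasp point. The pads swing forward as they close: fully open they stand 13 mm farther back than shut.
Start: joints at [-1.18, 0.32, 1.565, -0, 1.257, -0.02], TCP at [229.626, -527.174, 239.338] pointing down, gripper open.
Joint ranges: [-3.11, 3.11], [-0.84, 2.01], [0.21, 2.61], [-1.34, 4.49], [0.05, 2.63], [-2.56, 2.56]. Speed limits (rad/s): [2.57, 2.57, 3.14, 3.14, 3.14, 3.14].

## Interface

Orientations are given as a unit quaternion [x, y, z, w].
In Python, from bench import r gives the robot as it stands.
- The arm moves only by the shell command python3 -m crank 'ROWS'. ROWS is text: rows parted by semicolons, each of 7 numbers parted by spaces: the turn, a rotation vector about the tool's x, y, z in degrees, then the shift along the tool's x, y, z in m, then the opening in per cent of the stroke, from 0 (shut) to 100 (fully open). In form: ax ay az dx dy dz hand; .... A call has 1 to 12 rows; each row is the pose to reach, as a shift and turn from the pose commanded when the call began, along the tool's axes at that moment; what a row does not reach only later rows make up. A row lasts 1/12 s, in which the tool goes at most 41.7 mm and 7.16 degrees, less where a joint would pass 70% of its speed; a pose out of reach is approached as far as the arm can. A call with a gripper value outside its range is refused whole. The fingers move at their own pace and stop on an object; the grip force is fixed at half the most. Time passes only in rows, so rows that repeat a pose let the fingers close. It gives the time, the measured TCP pose, the force, the opening and the grip force at its end, in the units of the state.
- r.sense(): the state, without advancing time (a new reading comes with each control period).
- r.get_image(name): name is "scene" or "side" or "wrist"; returns the picture (420x560x3 uint8, red, green, blue); there is no depth.
- r.camera_model(name): a dict with "K" (3x3 intrinsics, pixels), "position" and "orientation" of the camera in the world; the wrist camera has in their place "mount" (4x4, takes a point from camera to tool coordinates, whose origin is the TCP and whose axes are the flange's). Camera axes: x right, y up, looking along -z (the intrinsics and any distortion apply to the point x, -y, -z); pixel columns grow to the right and rows downward; lengths in mm; the calibration is good to about 2 mm. The wrist camera is an equidistant fisheye: a pixel r from the principal point sees the ray r / f radians off the axis. A picture is of the moment at which its call begins: read the wrist's pose just before it. camera_model takes no time and is no camera call.
- r.close_job(): hands the job in; it is judged then, once.
Trained networks look in the newest picture that a camera, given by its name, has taken for a name from the list of things; names that differ only in an ending like _2 or _b are one class to them, and where a whole thing is asked for, a point or a joint stands for the part that bears it (a point fixed in the world has none). Each returns a list of dicts, best first, with "confidence" (0 to 1); they miss things now and then, are a little off and sometimes report something else, mostly with a low value. They report only what shows in the picture. A call takes as long as a camera call. They do not tell look-alikes from the thing itself.
- r.look_for(target, camera): "at" ([x, y, z] in mm, in the coordinates of the camera as it stood for that picture, good to about 4 mm: the middle of the surface that is visible of it).
The state is a dict: "t": time; "joints": joint angles; "qd": joint speeds; "joint_torque": joint torques, N m; "eef_pos": TCP position; "orientation": TCP orientation; "force": force on the tool from outside, world axes, zero at the start; "wrist_torque": the same for the moment, N m; "gripper_width": finger opening in mm; "grasp_force": force on a finger pad.
Only numpy, scipy, OpenCV 4.12 (cv2) and the standard library are available. Lean on these libraries where they do the work, as an engineer would, in place of code of your own. Each camera call takes 0.05 s, during which the arm holds its last target. There are 200 camera calls.

## Task

The paint scale rocks because the foot under its front left corner has lost its rubber boot. Using only the fingertips, gently push the wooden wedge, thin end first, under that bare foot until the foot stands on the wedge's flat top and the scale is level; then press down for a moment on the scale's opposite (rear right) corner to prove that it no longer rocks, and let go. Do not grip or lift the wedge or the scale, do not shove the scale out of its place, and leave the cup, the tin and the syringe beside it alone.

Things in the scene. Friction and masses are not known exactly. Their poses are not given: they have to be found in the camera images.
- scale: low white paint-mixing scale, 2.2 kg, loose, 237 x 200 x 80 mm; front (sloped panel, display, keys) faces its -x, y to its left, z up. Origin: on the bench under the middle of the four feet when level. Housing: x -127 to +110, y -100 to +100 mm; underside 28, flat top 68 mm high; round pan 150 mm wide, centre x = +22, 80 mm high. Three feet are black rubber domes at x = +-90, y = +-80 mm
- bare_foot (a point): lowest point of the fourth foot, a bare steel dome (28 mm across) on a stud at x = -90, y = +80 mm of the scale, 20 mm inside its left side. It is 10 mm shorter than the rubber feet, so the scale starts tipped 0.083 rad on to it. About 3 N rest on it: the wedge lifts it with a push of some 5 to 10 N; the scale itself slides if shoved with more than about 10 N
- rear_right_corner (a point): point on the flat white top of the housing over the rear right foot, between the pan and the corner, where to press (within 4 cm of it); 68 mm above the bench when the scale is level, about 10 mm higher at the start
- wedge: loose wooden wedge, 0.1 kg, 105 (x) x 50 (y) x 40 mm, lying left of the scale, thin end towards the bare foot. Origin: centre of its underside; +x to the thin end, z up. Top: 1.2 mm high at the thin end (x = +52.5 mm), rising straight to 10 mm at x = -2.5, then flat to x = -36.5; behind that the heel block, x = -36.5 to -52.5 mm, 40 mm high, to push on
- heel_back (a point): middle of the heel block's flat rear face (50 mm wide, 40 mm high), 14 mm above the bench. Pushed home at right angles to the scale's left side, the heel meets the side of the housing and the bare foot stands on the flat, at x = -16.5 mm of the wedge
- paint_cup: bystander: clear mixing cup with some paint, 75 mm wide, 86 mm high, left of the scale beyond the wedge; origin under its centre
- sample_tin: bystander: closed tin, 67 mm wide, 73 mm high, right of the scale; origin under its centre
- dosing_syringe: bystander: syringe lying flat, 34 x 156 x 25 mm, right of the scale; origin under its centre
Not all that is in view belongs to the job. Of the things shaped like the wedge, the wooden one is meant.

How it is judged (in metres and radians):
On the way, in this order (a step that is already met when the one before it is completed fails the run):
1. the wedge is pushed under the bare foot: the foot stands on the flat top and the scale is level, with no finger on the scale (angle between scale's own z axis and vertical below 0.015 rad and x of bare_foot in the frame of wedge between -0.036 and 0 m and y of bare_foot in the frame of wedge between -0.024 and 0.024 m and contact force between wedge and scale above 0.5 N and contact force between the fingers and scale below 0.1 N), for 0.2 s.
2. the fingertips press down on the rear right corner with at least 2 N and the scale stays level (contact force between the fingers and scale above 2 N and horizontal distance between the grasp point and rear_right_corner below 0.05 m and angle between scale's own z axis and vertical below 0.015 rad), for 0.1 s.
At the end, for the whole second after the job is handed in: the scale is level within 0.015 rad and at rest, its bare foot standing on the flat top of the wedge (foot point between x = -36 and 0 mm and within 24 mm of the middle line of the wedge), after the rear right corner was pressed (angle between scale's own z axis and vertical below 0.015 rad and x of bare_foot in the frame of wedge between -0.036 and 0 m and y of bare_foot in the frame of wedge between -0.024 and 0.024 m and contact force between wedge and scale above 0.5 N and linear speed of each of scale, wedge below 0.01 m/s); the robot touches nothing.
It fails at once if the wedge is lifted off the bench (more than 8 mm) or tipped (height (world z) of wedge above 0.008 m or angle between wedge's own z axis and vertical above 0.12 rad).
It fails at once if the scale is lifted or tipped further (height (world z) of scale above 0.012 m or angle between scale's own z axis and vertical above 0.13 rad).
It fails at once if the scale is shoved more than 3 cm out of its place (distance of scale from where it was at the start of the episode above 0.03 m).
It fails at once if the wedge is squeezed or rammed with more than 40 N, or the scale hit or pressed with more than 45 N (contact force between the fingers and wedge above 40 N or contact force between the fingers and scale above 45 N).
It fails at once if the cup, the tin or the syringe is moved by more than 2 cm (distance of any of paint_cup, sample_tin, dosing_syringe from where it was at the start of the episode above 0.02 m).
It also fails if it takes over 58 s, if anything falls off the work surface, if the arm or the gripper's body presses on something with over 40 N, if the wrist force passes 120 N, or if a joint passes its speed limit or range.

## Working session

There is one attempt and no reset: what is moved stays moved. The work goes in short steps, Python scripts to look and compute and a shell command to move; the robot and the scene stay as the last step left them, time stands still between calls to the robot, and variables do not carry over. Pictures are saved under pics/ and viewed, at most 10 in all, crops included, and the job is handed in when it is done.

```bash
ls; mkdir -p pics
cat > h.py <<'E'
import numpy as np, cv2
from scipy.spatial.transform import Rotation as R
from bench import r
def cam(n):
    m=r.camera_model(n)
    if 'mount' in m:
        s=r.sense(); T=np.eye(4); T[:3,:3]=R.from_quat(s['orientation']).as_matrix(); T[:3,3]=s['eef_pos']
        M=T@np.array(m['mount']); return np.array(m['K']),M[:3,:3],M[:3,3]
    o=np.array(m['orientation']); 
    return np.array(m['K']),(R.from_quat(o).as_matrix() if o.size==4 else o.reshape(3,3)),np.array(m['position'])
def ray(n,u,v,z=0,C=None):
    K,A,p=C or cam(n)
    x=(u-K[0,2])/K[0,0]; y=(v-K[1,2])/K[1,1]
    if n=='wrist':
        t=np.hypot(x,y); d=np.array([np.sin(t)*x/t,-np.sin(t)*y/t,-np.cos(t)])
    else: d=np.array([x,-y,-1])
    d=A@d; return p+d*(z-p[2])/d[2]
def proj(n,P,C=None):
    K,A,p=C or cam(n)
    q=(np.atleast_2d(P)-p)@A; x,y,z=q[:,0],-q[:,1],-q[:,2]
    if n=='wrist':
        rr=np.hypot(x,y); t=np.arctan2(rr,z); x,y=x/rr*t,y/rr*t
    else: x,y=x/z,y/z
    return np.c_[x*K[0,0]+K[0,2],y*K[1,1]+K[1,2]]
def snap(n,f):
    C=cam(n); im=r.get_image(n); cv2.imwrite('pics/'+f,im[:,:,::-1]); return im,C
E
python3 - <<'E'
from h import *
np.set_printoptions(precision=1,suppress=True)
ims=[]
for n in ['scene','side']:
    im,C=snap(n,n+'1.png'); ims.append(im); print(n,r.camera_model(n))
    for t in ['scale','wedge','bare_foot','heel_back','rear_right_corner','paint_cup','sample_tin','dosing_syringe']:
        for d in r.look_for(t,n)[:3]:
            w=C[1]@np.array(d['at'])+C[2]; print(n,t,round(d['confidence'],2),w,proj(n,w)[0])
E
```

```text
pics
scene {'K': array([[539.8,   0. , 283.8],
       [  0. , 539.8, 209.3],
       [  0. ,   0. ,   1. ]]), 'position': array([-637. , -892.8,  816.5]), 'orientation': array([ 0.5, -0.2, -0.4,  0.8])}
scene scale 0.65 [521.8 -67.9  62.8] [298.4 214.9]
scene wedge 0.68 [310.5  15.8   9.8] [230.6 251.1]
scene wedge 0.63 [356.9 161.3   2.4] [205.4 231.7]
scene wedge 0.61 [ 322.1 -126.9    8.8] [272.8 266.3]
scene bare_foot 0.56 [518.8 -63.7  65.3] [296.6 214.1]
scene heel_back 0.83 [491.4 181.1  10.4] [230.2 211.1]
scene heel_back 0.81 [308.1  16.6   9.6] [229.9 251.4]
scene heel_back 0.81 [ 322.9 -130.4    8.7] [274.  266.6]
scene rear_right_corner 0.58 [522.4 -67.2  67.1] [298.3 213.4]
scene paint_cup 0.87 [648.1 209.5  64.3] [254.1 177.9]
scene sample_tin 0.92 [ 545.2 -375.6   49.9] [395.4 247.5]
scene dosing_syringe 0.71 [ 442.  -348.7   19.4] [367.1 270.6]
side {'K': array([[420.7,   0. , 283.8],
       [  0. , 420.7, 213.2],
       [  0. ,   0. ,   1. ]]), 'position': array([ 76.4, 777.7, 845.8]), 'orientation': array([-0.1,  0.4,  0.9, -0.2])}
side scale 0.74 [538.8 -14.1  65.9] [275.6 206.3]
side wedge 0.97 [492.  175.1  10.1] [256.3 269.5]
side wedge 0.86 [334.9 180.9  10.7] [309.5 293.7]
side wedge 0.84 [323.  -95.5   7.4] [354.8 228.2]
side bare_foot 0.62 [541.9 -11.8  62. ] [274.3 207.5]
side heel_back 0.79 [326.8 -98.3  10.4] [354.  226.5]
side heel_back 0.72 [522.4 353.3   8.1] [206.2 316.2]
side heel_back 0.65 [495.9 171.4   9.6] [255.7 268.2]
side rear_right_corner 0.82 [543.6 -18.1  64. ] [274.9 205.5]
side paint_cup 0.73 [660.4 222.8  59.7] [190.5 246.1]
side sample_tin 0.79 [ 559.4 -343.9   51.4] [317.6 152.4]
side dosing_syringe 0.72 [ 450.1 -325.9   13.9] [344.5 172.9]
```

```bash
python3 -c "
from h import *
a=cv2.imread('pics/scene1.png');b=cv2.imread('pics/side1.png');print(a.shape)"
```

```text
(420, 560, 3)
```

View pics/scene1.png

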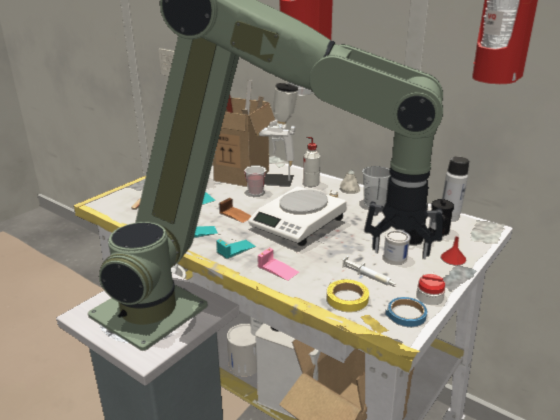

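View pics/side1.png

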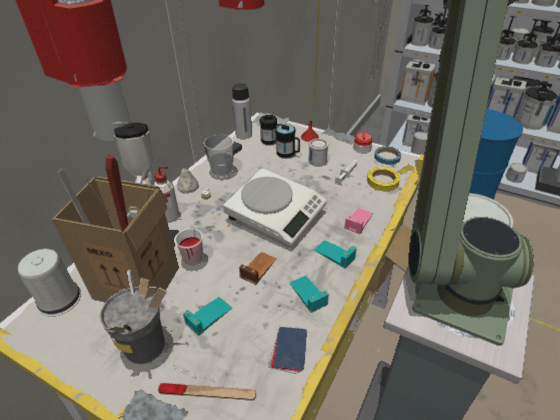

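The candidates for the wedge are: brown at scene (235,210) / side (257,267), teal at side (310,293), (208,315) and (335,253), and pink at side (359,219). Brown is the wooden one; it lies left of the scale with its heel block away from the scale. I'll check it in one crop.

Run:
```python
from h import *
np.set_printoptions(precision=4,suppress=True)
a=cv2.imread('pics/side1.png')[165:300,215:345]
cv2.imwrite('pics/crop1.png',cv2.resize(a,None,fx=4.4,fy=4.4,interpolation=cv2.INTER_CUBIC))
s=r.sense();print(s['eef_pos'],s['orientation'],s['force'],s['t']);print(R.from_quat(s['orientation']).as_matrix());print(r.camera_model('wrist'))
```

```text
[ 229.6282 -527.1768  239.3593] [0.979  0.204  0.     0.0001] [0.1687 0.4896 0.9813] 0.9
[[ 0.9168  0.3993  0.0001]
 [ 0.3993 -0.9168 -0.0001]
 [ 0.      0.0001 -1.    ]]
{'K': array([[325.1923,   0.    , 277.7829],
       [  0.    , 325.1923, 208.6398],
       [  0.    ,   0.    ,   1.    ]]), 'mount': array([[  -0.0003,    0.9613,    0.2754,   68.9237],
       [   1.    ,    0.0001,    0.0007,   -0.3898],
       [   0.0007,    0.2754,   -0.9613, -135.4225],
       [   0.    ,    0.    ,    0.    ,    1.    ]])}
```

View pics/crop1.png

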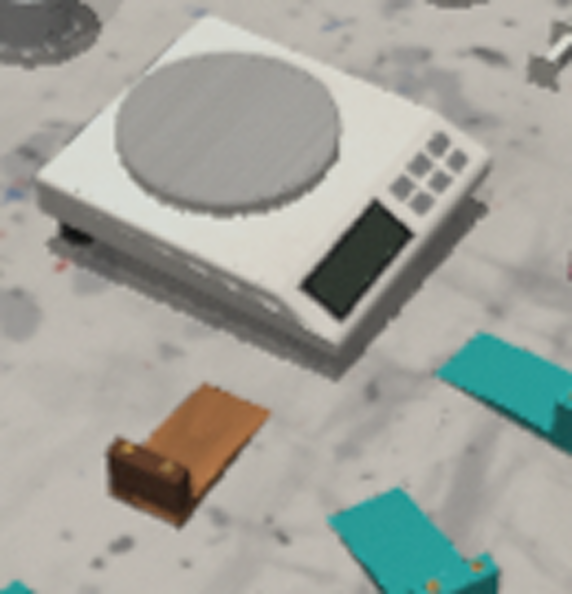

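The crop confirms the brown wooden wedge: thin end at crop (207,385)-(270,411), heel bottom at (112,492)-(180,525). Its thin end faces the front left corner of the scale, whose lower edge is near (335,365).

Run:
```python
from h import *
np.set_printoptions(precision=1,suppress=True)
C=cam('side')
def c(u,v,z): return ray('side',215+(u+.5)/4.4-.5,165+(v+.5)/4.4-.5,z,C)[:2]
t1,t2=c(207,385,1),c(270,411,1); b1,b2=c(112,492,0),c(180,525,0)
print('thin',t1,t2,'heel',b1,b2)
ax=(t1+t2-b1-b2)/2; print('axis',ax,np.linalg.norm(ax),np.degrees(np.arctan2(ax[1],ax[0])))
k=[c(208,15,75),c(490,155,62),c(38,175,68)]
print('scale rear-right top, front-right, rear-left',*k)
for n,p,q in [('x',k[1],k[0]),('y',k[0],k[2])]:
    d=q-p; print(n,np.linalg.norm(d),np.degrees(np.arctan2(d[1],d[0])))
```

```text
thin [516.2 107.6] [470.6 108.3] heel [522.  207.8] [473.6 210.2]
axis [  -4.4 -101. ] 101.14013545381204 -92.50885073504328
scale rear-right top, front-right, rear-left [ 663.1 -147.5] [ 425.2 -112.4] [674.7  50.9]
x 240.4251234432379 -8.4050581027356
y 198.79067017438692 86.64140790745884
```

```bash
python3 -m crank '0 0 0 0 0 -0.04 25; 0 0 -6 0.03 -0.03 -0.06 25; 0 0 -12 0.06 -0.06 -0.06 25; 0 0 -18 0.09 -0.09 -0.06 25; 0 0 -24 0.115 -0.12 -0.06 25; 0 0 -30 0.14 -0.145 -0.06 25; 0 0 -36 0.165 -0.175 -0.06 25; 0 0 -42 0.19 -0.2 -0.06 25; 0 0 -48 0.22 -0.23 -0.06 25; 0 0 -54 0.245 -0.255 -0.06 25; 0 0 -60 0.27 -0.28 -0.06 25; 0 0 -61.5 0.3 -0.31 -0.06 25'
```

```text
t: 1.9
eef_pos: [380.7, -122.6, 299.7]
orientation: [0.736, 0.677, 0.0, 0.001]
force: [1.1, -0.2, -0.0]
gripper_width: 21.8
grasp_force: 0.0
```

Run:
```python
from h import *
s=r.sense();print(s['eef_pos'],R.from_quat(s['orientation']).as_matrix().round(3),s['joints'])
A=R.from_quat(s['orientation']).as_matrix()
print(A.T@(np.array([495,190,260])-s['eef_pos']))
```

```text
[ 380.68821539 -122.57043802  299.6575039 ] [[ 0.084  0.997  0.001]
 [ 0.997 -0.084 -0.001]
 [-0.001  0.001 -1.   ]] [-3.39797822e-01 -2.15534227e-04  1.80736300e+00 -5.97092346e-04
  1.33317249e+00 -2.55988771e-01]
[321.06515362  87.74709255  39.46891583]
```

```bash
python3 -m crank '0 0 0 0.035 0.01 0 25; 0 0 0 0.07 0.02 0.005 25; 0 0 0 0.105 0.03 0.01 25; 0 0 0 0.14 0.04 0.015 25; 0 0 0 0.175 0.05 0.02 25; 0 0 0 0.21 0.06 0.025 25; 0 0 0 0.245 0.07 0.03 25; 0 0 0 0.28 0.08 0.035 25; 0 0 0 0.32 0.087 0.04 25; 0 0 0 0.32 0.087 0.04 25; 0 0 0 0.32 0.087 0.04 25'
python3 - <<'E'
from h import *
np.set_printoptions(precision=1,suppress=True)
s=r.sense();im,C=snap('wrist','w1.png');print(s['eef_pos'],s['force'],s['joints'],s['gripper_width'],s['t'])
import pickle;pickle.dump(C,open('C1.pkl','wb'))
for t in ['scale','wedge','bare_foot','heel_back','rear_right_corner','paint_cup']:
    for d in r.look_for(t,'wrist')[:3]:
        w=C[1]@np.array(d['at'])+C[2]; print(t,round(d['confidence'],2),w,proj('wrist',w,C)[0])
cv2.imwrite('pics/w1b.png',cv2.resize(im[:,:,::-1],(800,600),interpolation=cv2.INTER_CUBIC))
E
```

```text
t: 2.82
eef_pos: [494.9, 189.0, 258.5]
orientation: [0.736, 0.677, -0.001, -0.0]
force: [-0.9, -0.7, 0.8]
gripper_width: 21.5
grasp_force: 0.0
[494.9 189.  258.5] [-0.9 -0.7  0.8] [ 0.3  0.2  1.6 -0.   1.3  0.4] 21.528675720782807 2.8167
scale 0.67 [501.1  40.6  58.5] [294.4 304.7]
wedge 0.88 [340.1 175.4   8.6] [159.3 198. ]
wedge 0.73 [493.  164.6  10.6] [279.3 196.4]
wedge 0.66 [522.8 345.1  10.3] [291.9  44.6]
bare_foot 0.81 [497.3  38.1  58.4] [291.4 306.6]
heel_back 0.86 [518.4 344.1   9.2] [288.2  45.8]
heel_back 0.84 [496.5 163.   11.1] [282.2 197.5]
heel_back 0.65 [313.2  47.    8.3] [160.1 286.9]
paint_cup 0.91 [673.1 219.7  53. ] [434.1 146.4]
paint_cup 0.15 [499.2  39.9  61.4] [292.9 306.6]
```

View pics/w1b.png

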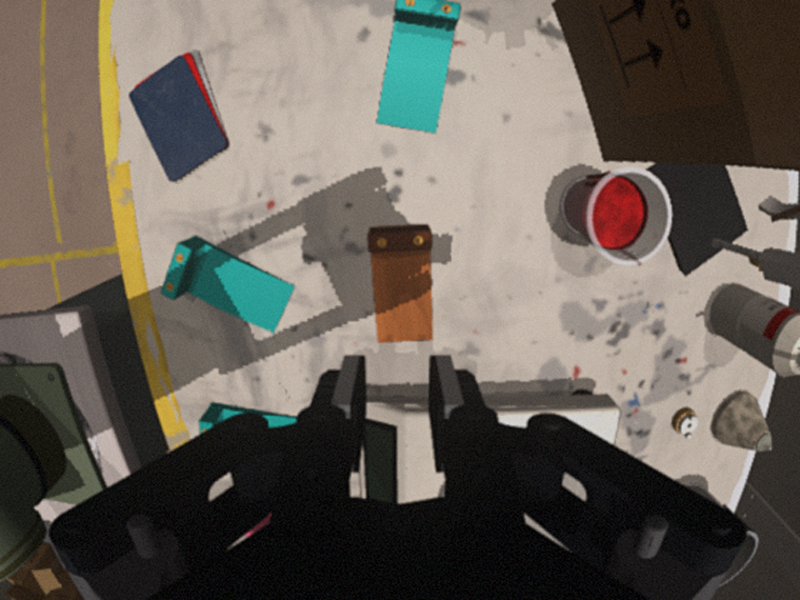

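The wrist view shows the wooden wedge at (370-432, 228-340), with the gripper covering the scale. I'll segment the wedge and fit the scale's pose from its corners.

```bash
cat > fit.py <<'E'
from h import *
import pickle
from scipy.optimize import least_squares
ax=np.array([-80,90,0])/np.hypot(80,90)  # tilt axis perpendicular: hinge is diagonal (90,80)
hinge=np.array([90,80,0.])/np.hypot(90,80)
# hinge through feet (-90,-80)-(90,80)?? those are front right and rear left
def tip(P,a=0.083):
    P=np.atleast_2d(P).astype(float)
    best=R.from_rotvec(hinge*a).apply(P)
    return best if R.from_rotvec(hinge*a).apply([[-90,80,0]])[0,2]<0 else R.from_rotvec(-hinge*a).apply(P)
def world(q,P,a=0.083):
    return R.from_euler('z',q[2]).apply(tip(P,a))+[q[0],q[1],0]
E
python3 - <<'E'
from fit import *
np.set_printoptions(precision=1,suppress=True)
C=pickle.load(open('C1.pkl','rb')); im=cv2.imread('pics/w1.png')
hsv=cv2.cvtColor(im,cv2.COLOR_BGR2HSV)
m=((hsv[:,:,0]<16)&(hsv[:,:,1]>110)).astype(np.uint8); m[:150]=0;m[245:]=0;m[:,:250]=0;m[:,310:]=0
m=cv2.morphologyEx(m,cv2.MORPH_OPEN,np.ones((3,3)))
ys,xs=np.nonzero(m);print(len(xs),xs.min(),xs.max(),ys.min(),ys.max())
# model-mask fit of the wedge
X=[];
def W(q,P): return R.from_euler('z',q[2]).apply(P)+[q[0],q[1],0]
V=np.array([[x,y,z] for x,z in [(52.5,0),(52.5,1.2),(-2.5,10),(-36.5,10),(-52.5,0)] for y in(-25,25)]+[[x,y,40] for x in(-36.5,-52.5) for y in(-25,25)],float)
hullm=lambda q:cv2.convexHull((proj('wrist',W(q,V),C)*16).astype(np.int32).reshape(-1,1,2))
def cost(q):
    k=np.zeros(m.shape,np.uint8); P=proj('wrist',W(q,V),C)
    # faces: top parts + heel
    for f in [[0,1,7,6],[4,5,7,6],[8,9,11,10],[8,9,7,6],[10,11,9,8],[8,10,4+4,6],[10,11,9+0,8],[8,9,11,10],[6,8,10],[7,9,11]]:
        h=cv2.convexHull((P[f]*16).round().astype(np.int32).reshape(-1,1,2)); cv2.fillConvexPoly(k,h,1,shift=4)
    h=cv2.convexHull((P[[6,7,8,9,10,11]]*16).round().astype(np.int32).reshape(-1,1,2)); cv2.fillConvexPoly(k,h,1,shift=4)
    return (k!=m).sum()
from scipy.optimize import minimize
q0=[493,158,np.radians(-91)]
rr=min((minimize(lambda p:cost([p[0],p[1],p[2]/100]),[495+a,158,q],method='Nelder-Mead',options=dict(initial_simplex=[[495,158,q],[500,158,q],[495,164,q],[495,158,q+6]])) for a in[0] for q in(-155,-158,-162)),key=lambda o:o.fun)
print('wedge',rr.x[:2],np.degrees(rr.x[2]/100),rr.fun)
# scale
c=lambda u,v:[215+(u+.5)/4.4-.5,165+(v+.5)/4.4-.5]
S=cam('side')
obs=np.array([c(208,15),c(38,175),c(490,155),c(342,347)])
def res(p):
    P=np.array([[110,-100,68],[110,100,68],[-127,-100,p[3]],[-127,100,p[3]]])
    return (proj('side',world(p,P),S)-obs).ravel()
o=least_squares(res,[558,-40,-.08,45],x_scale=[10,10,.1,5]);print('scale',o.x[:2],np.degrees(o.x[2]),o.x[3],o.fun)
# refine adding wrist RL corner
q=o.x
print('wrist RL',proj('wrist',world(q,[[110,100,68]]),C)*600/420,'foot',world(q,[[-90,80,10]]),'RRtop',world(q,[[90,-80,68]]))
a=cv2.imread('pics/scene1.png'); Z=[]
for n in('scene','side'):
    a=cv2.imread(f'pics/{n}1.png'); Cn=cam(n)
    b=a.copy(); Pc=proj(n,world(q,[[0,0,50]]),Cn)[0].astype(int); x0,y0=Pc-[75,70]; b=cv2.resize(b[y0:y0+140,x0:x0+130],None,fx=3,fy=3,interpolation=cv2.INTER_CUBIC)
    def L(P,col):
        p=((proj(n,P,Cn)-[x0,y0]+.5)*3-.5); cv2.polylines(b,[p.round().astype(np.int32)],True,col,1,cv2.LINE_AA)
    L(world(q,[[110,-100,68],[110,100,68],[-127,100,q[3]],[-127,-100,q[3]]]),(0,0,255))
    L(world(q,[[110,-100,28],[110,100,28],[-127,100,28],[-127,-100,28]]),(255,0,0))
    L(world(q,[[22+75*np.cos(t),75*np.sin(t),80] for t in np.linspace(0,6.28,40)]),(0,200,0))
    w=[rr.x[0],rr.x[1],rr.x[2]/100]; L(W(w,V[[0,1,9-4-0,8-4]]),(255,0,255))
    Z.append(b)
cv2.imwrite('pics/ov.png',np.hstack(Z))
np.save('sc.npy',q);np.save('we.npy',w)
E
```

```text
2906 259 302 161 239
wedge [495.4 154.7] -92.57924243323185 487.0
scale [564.  -43.6] -3.8510733928990426 47.21348885225472 [-0.4 -1.1 -1.1  0.3  1.4  0.1  0.1  0. ]
wrist RL [[620.1 404.8]] foot [[479.3  42.6   0.1]] RRtop [[ 644.7 -124.7   77.7]]
```

View pics/ov.png

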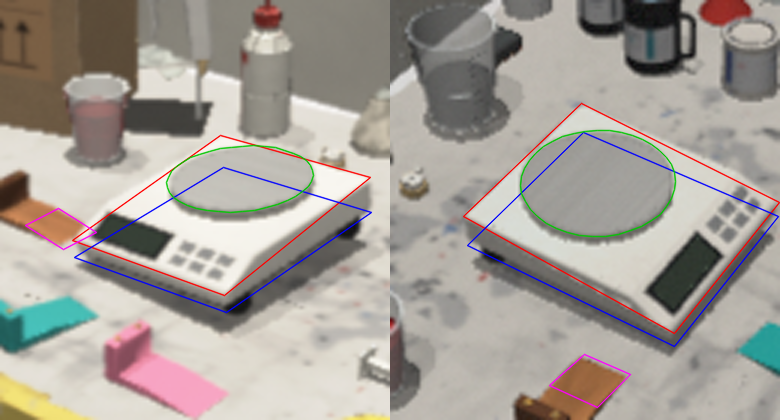

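The overlay fits well in both views (red and blue housing, green pan). I'll cross-check the wedge by its corners and then nudge it sideways to line up with the foot.

Run:
```python
from fit import *
np.set_printoptions(precision=2,suppress=True)
C=pickle.load(open('C1.pkl','rb'))
w=lambda u,v,z:ray('wrist',(u+.5)*.7-.5,(v+.5)*.7-.5,z,C)[:2]
a,b=w(378,341,1),w(433,339.5,1); c,d=w(369,228,40),w(431,226,40)
print('thin',a,b,np.linalg.norm(a-b),'heel back top',c,d,np.linalg.norm(c-d))
f,h=(a+b)/2,(c+d)/2; e=f-h; print('centre',(f+h)/2,'len',np.linalg.norm(e),'yaw',np.degrees(np.arctan2(e[1],e[0])))
q=np.load('sc.npy'); foot=world(q,[[-90,80,10]])[0,:2]
th=np.arctan2(e[1],e[0]); A=np.array([[np.cos(th),np.sin(th)],[-np.sin(th),np.cos(th)]]); print('foot in wedge',A@(foot-(f+h)/2))
s=r.sense();T=R.from_quat(s['orientation']).as_matrix();print(T.T@(np.array([553,177,60])-s['eef_pos']), s['eef_pos'])
```

```text
thin [469.1  107.85] [518.91 105.14] 49.878014919242105 heel back top [473.98 215.24] [521.42 212.87] 47.49921342713171
centre [495.85 160.27] len 107.62487723377936 yaw -91.96673871875845
foot in wedge [118.19 -12.48]
[ -4.19  58.55 199.82] [494.9  186.32 259.78]
```

```bash
python3 -m crank '0 0 0 0 0.03 0.02 25; 0 0 0 0 0.058 0.05 25; 0 0 0 0 0.058 0.085 25; 0 0 0 0 0.058 0.12 25; 0 0 0 0 0.058 0.15 25; 0 0 0 0 0.058 0.18 25; 0 0 0 0 0.058 0.2 25; 0 0 0 0 0.058 0.2 25; 0 0 0 0 0.058 0.2 25'
```

```text
t: 3.92
eef_pos: [552.5, 181.7, 59.0]
orientation: [0.737, 0.675, -0.001, -0.0]
force: [1.1, -0.1, 1.3]
gripper_width: 21.4
grasp_force: 0.0
```

```bash
python3 -m crank '0 0 0 0 0 0.02 25; 0 0 0 0 0 0.035 25; 0 0 0 0 0 0.043 25; 0 0 0 0 0 0.047 25; 0 0 0 0 0 0.047 25; 0 0 0 0 0 0.047 25'; python3 -m crank '0 0 0 0 -0.003 0 25; 0 0 0 0 -0.006 0 25; 0 0 0 0 -0.008 0 25; 0 0 0 0 -0.01 0 25; 0 0 0 0 -0.0115 0 25; 0 0 0 0 -0.013 0 25; 0 0 0 0 -0.0145 0 25; 0 0 0 0 -0.016 0 25; 0 0 0 0 -0.0175 0 25; 0 0 0 0 -0.019 0 25; 0 0 0 0 -0.019 0 25; 0 0 0 0 -0.019 0 25'
```

```text
t: 4.42
eef_pos: [553.6, 182.6, 13.5]
orientation: [0.737, 0.676, 0.001, 0.0]
force: [0.8, -0.1, -0.1]
gripper_width: 21.4
grasp_force: 0.0
t: 5.42
eef_pos: [533.6, 184.0, 12.3]
orientation: [0.737, 0.676, -0.0, -0.0]
force: [1.1, 0.5, 0.4]
gripper_width: 21.3
grasp_force: 0.1
```

```bash
python3 -m crank '0 0 0 0 0.004 0 25; 0 0 0 0 0.01 0 25; 0 0 0 0 0.01 -0.03 25; 0 0 0 0 0.01 -0.065 25; 0 0 0 0.02 -0.01 -0.1 25; 0 0 0 0.05 -0.04 -0.12 25; 0 0 0 0.0615 -0.054 -0.12 25; 0 0 0 0.0615 -0.054 -0.12 25; 0 0 0 0.0615 -0.054 -0.12 25; 0 0 0 0.0615 -0.054 -0.12 25'
python3 - <<'E'
from h import *
import pickle
s=r.sense();im,C=snap('wrist','w2.png');print(s['eef_pos'],s['force'])
pickle.dump(C,open('C2.pkl','wb'))
cv2.imwrite('pics/w2b.png',cv2.resize(im[:,:,::-1],(800,600),interpolation=cv2.INTER_CUBIC))
E
```

```text
t: 6.25
eef_pos: [485.7, 249.6, 131.9]
orientation: [0.737, 0.676, -0.0, 0.0]
force: [0.7, -0.4, -0.2]
gripper_width: 21.7
grasp_force: 0.0
[485.74756711 249.61129366 131.94140545] [ 0.71171724 -0.39268792 -0.20568245]
```

View pics/w2b.png

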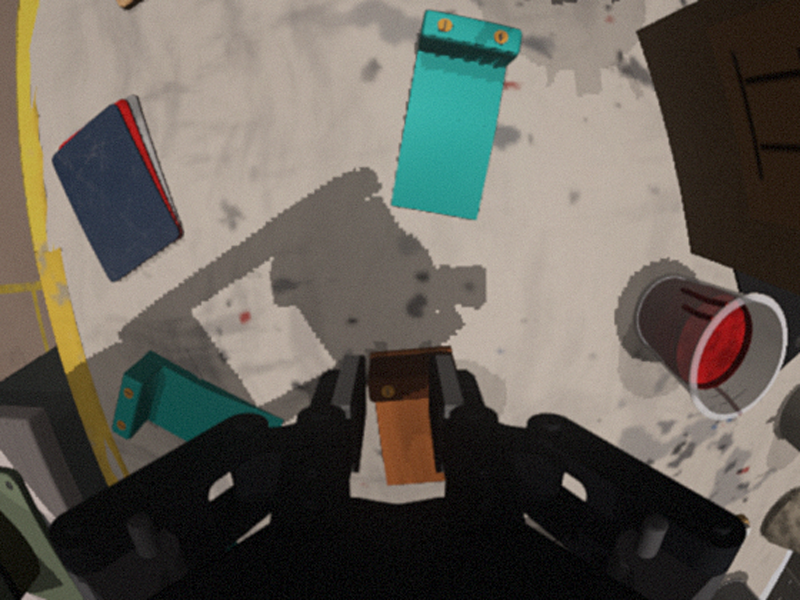

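The wedge's heel back top edge runs (367,351)-(452,347) and its thin end (388,486)-(444,481).

Run:
```python
from fit import *
np.set_printoptions(precision=2,suppress=True)
C=pickle.load(open('C2.pkl','rb'))
w=lambda u,v,z:ray('wrist',(u+.5)*.7-.5,(v+.5)*.7-.5,z,C)[:2]
a,b=w(388,486,1),w(444,481,1); c,d=w(367,351,40),w(452,347,40)
print('thin',a,b,np.linalg.norm(a-b),'heel back top',c,d,np.linalg.norm(c-d))
f,h=(a+b)/2,(c+d)/2; e=f-h; print('centre',(f+h)/2,'len',np.linalg.norm(e),'yaw',np.degrees(np.arctan2(e[1],e[0])),'yaw by heel',np.degrees(np.arctan2(*(d-c)[::-1]))-90)
q=np.load('sc.npy'); foot=world(q,[[-90,80,10]])[0,:2]
th=np.radians(-93); A=np.array([[np.cos(th),np.sin(th)],[-np.sin(th),np.cos(th)]]); print('foot in wedge',A@(foot-h),h)
s=r.sense();T=R.from_quat(s['orientation']).as_matrix();print(T)
```

```text
thin [465.43 104.  ] [505.79 104.73] 40.36705001168822 heel back top [466.73 226.84] [511.73 225.17] 45.02907350680387
centre [487.42 165.18] len 121.69304662645257 yaw -91.70283234148803 yaw by heel -92.13056723985001
foot in wedge [183.69  -0.29] [489.23 226.  ]
[[ 0.09  1.   -0.  ]
 [ 1.   -0.09 -0.  ]
 [-0.   -0.   -1.  ]]
```

Run:
```python
from fit import *
np.set_printoptions(precision=2,suppress=True)
for n,p in (('C1',[(378,341),(433,339.5),(369,228),(431,226)]),('C2',[(388,486),(444,481),(368,351),(452,347)])):
    C=pickle.load(open(n+'.pkl','rb'))
    w=lambda uv,z:ray('wrist',(uv[0]+.5)*.7-.5,(uv[1]+.5)*.7-.5,z,C)[:2]
    print(n,*[w(x,1) for x in p[:2]],*[w(x,0) for x in p[2:]])
```

```text
C1 [469.1  107.85] [518.91 105.14] [471.02 210.35] [523.82 207.71]
C2 [465.43 104.  ] [505.79 104.73] [463.07 210.56] [515.36 208.64]
```

```bash
python3 -m crank '0 0 -1.2 -0.01 0.004 0.02 25; 0 0 -1.2 -0.019 0.008 0.05 25; 0 0 -1.2 -0.019 0.008 0.08 25; 0 0 -1.2 -0.019 0.008 0.1 25; 0 0 -1.2 -0.019 0.008 0.112 25; 0 0 -1.2 -0.019 0.008 0.114 25; 0 0 -1.2 -0.019 0.008 0.114 25; 0 0 -1.2 -0.019 0.008 0.114 25'
python3 - <<'E'
from h import *
s=r.sense();T=R.from_quat(s['orientation']).as_matrix();print(T.round(3),s['eef_pos'], T.T@(np.array([482.6,92,18])-s['eef_pos']))
E
```

```text
t: 6.97
eef_pos: [492.5, 230.0, 18.5]
orientation: [0.73, 0.683, 0.0, 0.0]
force: [0.7, -0.3, 0.3]
gripper_width: 21.3
grasp_force: 0.0
[[ 0.067  0.998  0.001]
 [ 0.998 -0.067  0.   ]
 [ 0.     0.001 -1.   ]] [492.5450739  230.03791128  18.49416554] [-138.393841     -0.73234479    0.47126231]
```

Now I'll push along -x of the tool, first to just short of the foot.

```bash
python3 -m crank '0 0 0 -0.005 0 0 25; 0 0 0 -0.009 0 0 25; 0 0 0 -0.012 0 0 25; 0 0 0 -0.015 0 0 25; 0 0 0 -0.019 0 0 25; 0 0 0 -0.023 0 0 25; 0 0 0 -0.028 0 0 25; 0 0 0 -0.033 0 0 25; 0 0 0 -0.038 0 0 25; 0 0 0 -0.042 0 0 25; 0 0 0 -0.045 0 0 25; 0 0 0 -0.045 0 0 25'
python3 - <<'E'
from h import *
import pickle
s=r.sense();im,C=snap('wrist','w3.png');print(s['eef_pos'],s['force'])
pickle.dump(C,open('C3.pkl','wb'))
im2,_=snap('side','side3.png')
a=im2[:,:,::-1][170:290,210:320]; b=im[100:,100:480,::-1]
cv2.imwrite('pics/v3.png',np.hstack([cv2.resize(a,(440,480),interpolation=2),cv2.resize(b[:320],(350,480*320//320))])[:, :800])
E
```

```text
t: 7.97
eef_pos: [488.4, 184.6, 18.2]
orientation: [0.73, 0.683, -0.0, -0.0]
force: [-0.3, -0.3, -0.3]
gripper_width: 21.3
grasp_force: 0.0
[488.37389824 184.60847332  18.15446047] [-0.33869223 -0.33293027 -0.26875545]
```

View pics/v3.png

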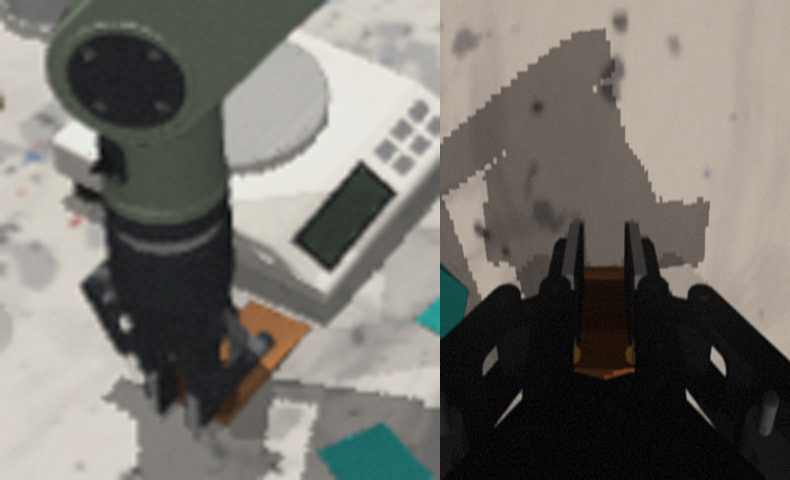

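The wedge moves straight, centred between the fingers, with its thin end at the scale's edge. I'll carry on.

```bash
python3 -m crank '0 0 0 -0.003 0 0 25; 0 0 0 -0.006 0 0 25; 0 0 0 -0.009 0 0 25; 0 0 0 -0.012 0 0 25; 0 0 0 -0.015 0 0 25; 0 0 0 -0.018 0 0 25; 0 0 0 -0.021 0 0 25; 0 0 0 -0.024 0 0 25; 0 0 0 -0.027 0 0 25; 0 0 0 -0.03 0 0 25; 0 0 0 -0.033 0 0 25; 0 0 0 -0.036 0 0 25';python3 -m crank '0 0 0 -0.002 0 0 25; 0 0 0 -0.004 0 0 25; 0 0 0 -0.006 0 0 25; 0 0 0 -0.008 0 0 25; 0 0 0 -0.01 0 0 25; 0 0 0 -0.012 0 0 25; 0 0 0 -0.014 0 0 25; 0 0 0 -0.016 0 0 25; 0 0 0 -0.018 0 0 25; 0 0 0 -0.02 0 0 25; 0 0 0 -0.022 0 0 25; 0 0 0 -0.024 0 0 25'
```

```text
t: 9.07
eef_pos: [486.6, 149.6, 18.4]
orientation: [0.73, 0.683, 0.0, 0.0]
force: [-0.9, 4.8, -0.7]
gripper_width: 21.4
grasp_force: 2.2
t: 10.07
eef_pos: [484.7, 125.3, 18.3]
orientation: [0.73, 0.684, -0.0, 0.0]
force: [0.0, 5.0, 0.4]
gripper_width: 21.5
grasp_force: 2.0
```

```bash
python3 -m crank '0 0 0 -0.002 0 0 25; 0 0 0 -0.004 0 0 25; 0 0 0 -0.006 0 0 25; 0 0 0 -0.008 0 0 25; 0 0 0 -0.01 0 0 25; 0 0 0 -0.012 0 0 25; 0 0 0 -0.014 0 0 25; 0 0 0 -0.016 0 0 25; 0 0 0 -0.018 0 0 25; 0 0 0 -0.02 0 0 25; 0 0 0 -0.022 0 0 25; 0 0 0 -0.024 0 0 25'
```

```text
t: 11.07
eef_pos: [483.2, 101.8, 18.3]
orientation: [0.73, 0.683, 0.0, -0.0]
force: [-0.0, 7.7, -0.0]
gripper_width: 21.4
grasp_force: 3.6
```

```bash
python3 -m crank '0 0 0 -0.0015 0 0 25; 0 0 0 -0.003 0 0 25; 0 0 0 -0.0045 0 0 25; 0 0 0 -0.006 0 0 25; 0 0 0 -0.006 0 0 25'; python3 -c "
from h import *
im,_=snap('side','side4.png');im2,_=snap('scene','scene4.png')
a=im[150:300,190:350,::-1];b=im2[150:280,200:360,::-1]
cv2.imwrite('pics/v4.png',np.hstack([cv2.resize(a,(400,375),interpolation=2),cv2.resize(b,(400,375),interpolation=2)]))"
```

```text
t: 11.48
eef_pos: [482.9, 95.8, 18.3]
orientation: [0.73, 0.683, 0.0, -0.0]
force: [0.7, 5.7, -1.6]
gripper_width: 21.3
grasp_force: 2.7
```

View pics/v4.png

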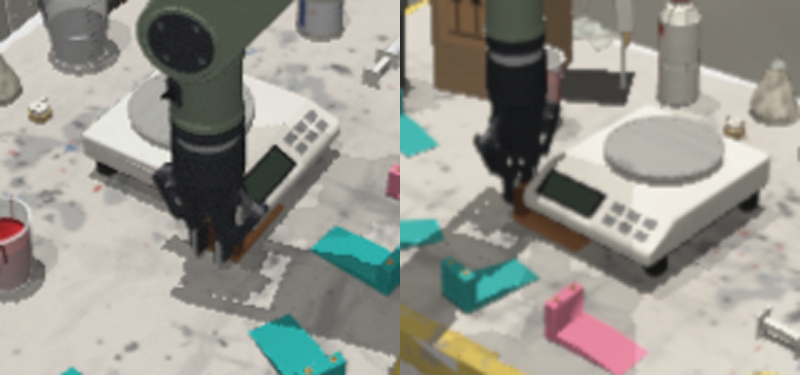

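```bash
python3 -m crank '0 0 0 -0.001 0 0 25; 0 0 0 -0.002 0 0 25; 0 0 0 -0.003 0 0 25; 0 0 0 -0.004 0 0 25'; python3 -m crank '0 0 0 0.002 0 0 25; 0 0 0 0.006 0 0 25; 0 0 0 0.015 0 0 25; 0 0 0 0.04 0 0 25; 0 0 0 0.07 0 -0.03 25; 0 0 0 0.1 0 -0.07 25; 0 0 0 0.13 0 -0.11 25; 0 0 0 0.16 0 -0.15 25; 0 0 0 0.17 0 -0.18 25; 0 0 0 0.17 0 -0.19 25; 0 0 0 0.17 0 -0.19 25'
python3 - <<'E'
from h import *
import pickle
s=r.sense();im,C=snap('wrist','w5.png');print(s['eef_pos'],s['force'],s['joints'])
pickle.dump(C,open('C5.pkl','wb'))
im2,_=snap('side','side5.png')
a=im2[165:285,215:345,::-1]; b=im[120:330,170:430,::-1]
cv2.imwrite('pics/v5.png',np.hstack([cv2.resize(a,(390,360),interpolation=2),cv2.resize(b,(410,360),interpolation=2)]))
im3,_=snap('scene','scene5.png')
E
```

```text
t: 11.92
eef_pos: [482.7, 92.3, 18.3]
orientation: [0.73, 0.683, 0.001, -0.0]
force: [1.1, 9.0, -0.8]
gripper_width: 21.5
grasp_force: 4.1
t: 12.83
eef_pos: [496.2, 264.7, 214.1]
orientation: [0.729, 0.684, 0.006, 0.002]
force: [0.6, 0.0, -0.5]
gripper_width: 21.4
grasp_force: 0.0
[496.20881936 264.70811391 214.14134298] [ 0.63400576  0.01580299 -0.4593349 ] [ 4.69748064e-01  3.11280987e-01  1.64259640e+00 -2.76343201e-04
  1.17587854e+00  5.32997751e-01]
```

View pics/v5.png

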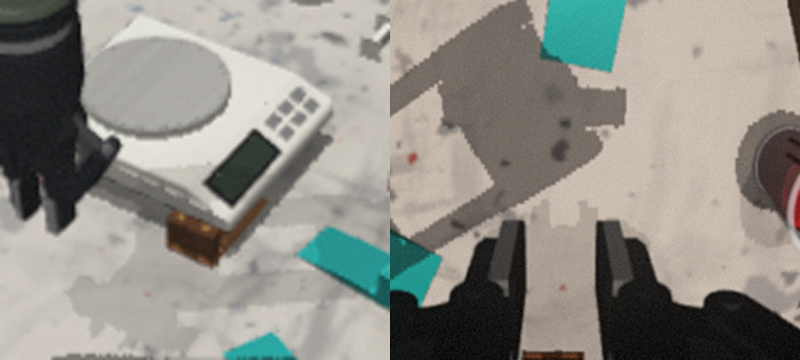

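The wedge is in with its heel at the housing side. I'll compare the predicted corners for a level and a tipped scale with the picture.

Run:
```python
from fit import *
np.set_printoptions(precision=1,suppress=True)
q=np.load('sc.npy');S=cam('side');P=[[110,-100,68],[-127,-100,q[3]],[-127,100,q[3]],[-127,100,28]]
a0=cv2.imread('pics/side1.png');a1=cv2.imread('pics/side5.png')
for a in (.083,0.): print(a,(proj('side',world(q,P,a),S)-[215,165]+.5)*3-.5)
# registration of display/keys patch between the pictures (perspective shift in px*3)
for n,bx in (('side',(275,185,60,60)),('scene',(250,205,60,35))):
    i=cv2.imread(f'pics/{n}1.png',0);j=cv2.imread(f'pics/{n}5.png',0);x,y,w,h=bx
    t=cv2.resize(i[y:y+h,x:x+w],None,fx=4,fy=4,interpolation=2);J=cv2.resize(j[y-15:y+h+15,x-15:x+w+15],None,fx=4,fy=4,interpolation=2)
    m=cv2.matchTemplate(J,t,cv2.TM_CCOEFF_NORMED);_,v,_,l=cv2.minMaxLoc(m);print(n,'shift px',np.array(l)/4-15,v)
    C=cam(n)
    pc=[[-80,10,60]] 
    print('pred shift level, unmoved',proj(n,world(q,pc,0),C)-proj(n,world(q,pc),C),'per mm x,y',proj(n,world(q,pc,0)+[1,0,0],C)-proj(n,world(q,pc,0),C),proj(n,world(q,pc,0)+[0,1,0],C)-proj(n,world(q,pc,0),C))
c=world(q,[[90,-80,68]],0)[0];print('RR level',c)
s=r.sense();T=R.from_quat(s['orientation']).as_matrix();print(T.round(3),T.T@(np.array([c[0],c[1],250])-s['eef_pos']))
```

```text
0.083 [[140.5   6.9]
 [338.3 105.9]
 [233.2 236.6]
 [232.8 250.1]]
0.0 [[140.3  12.9]
 [337.4 102.7]
 [232.6 223.4]
 [232.5 238.5]]
side shift px [-0.2 -2.5] 0.9120193123817444
pred shift level, unmoved [[-0.3 -2.5]] per mm x,y [[-0.3 -0.1]] [[-0.2  0.2]]
scene shift px [ 1.5 -1.5] 0.8861162066459656
pred shift level, unmoved [[ 1.6 -1.6]] per mm x,y [[ 0.2 -0.1]] [[-0.3 -0.1]]
RR level [ 648.4 -129.5   68. ]
[[ 0.1  1.  -0. ]
 [ 1.  -0.1 -0. ]
 [-0.  -0.  -1. ]] [-379.6  180.6  -42.1]
```

The scale is level and has not moved. Before going to the rear right corner, I'll check nearby obstacles there.

```bash
python3 - <<'E'
from h import *
np.set_printoptions(precision=0,suppress=True)
for u,v in((376,207),(312,186),(348,191),(410,235),(457,218),(285,184)): print((u,v),ray('scene',u,v,0))
for u,v in((220,175),(243,136),(286,155),(187,188)): print((u,v),ray('side',u,v,0))
E
python3 -m crank '0 0 0 -0.02 0.01 -0.03 0; 0 0 0 -0.05 0.025 -0.06 0; 0 0 0 -0.085 0.04 -0.08 0; 0 0 0 -0.12 0.055 -0.085 0; 0 0 0 -0.155 0.07 -0.085 0; 0 0 0 -0.19 0.09 -0.085 0; 0 0 0 -0.225 0.105 -0.085 0; 0 0 0 -0.26 0.12 -0.085 0; 0 0 0 -0.295 0.14 -0.085 0; 0 0 0 -0.33 0.155 -0.085 0; 0 0 0 -0.36 0.17 -0.085 0; 0 0 0 -0.38 0.18 -0.085 0'
```

```text
(376, 207) [ 817. -173.    0.]
(312, 186) [827.  91.   0.]
(348, 191) [868. -35.   0.]
(410, 235) [ 714. -344.    0.]
(457, 218) [ 903. -417.    0.]
(285, 184) [783. 179.  -0.]
(220, 175) [ 825. -136.    0.]
(243, 136) [ 893. -387.    0.]
(286, 155) [ 684. -348.    0.]
(187, 188) [880. -26.  -0.]
t: 13.98
eef_pos: [648.0, -133.7, 290.2]
orientation: [0.731, 0.682, -0.002, -0.001]
force: [-0.3, 0.9, -0.6]
gripper_width: -0.2
grasp_force: 0.0
```

```bash
python3 -m crank '0 0 0 0 0 0 0; 0 0 0 0 0 0 0';python3 - <<'E'
from h import *
s=r.sense();T=R.from_quat(s['orientation']).as_matrix();print(T.round(3),s['eef_pos'],T.T@(np.array([648.4,-129.5,95])-s['eef_pos']),s['force'])
E
```

```text
t: 14.15
eef_pos: [647.5, -131.2, 290.4]
orientation: [0.731, 0.682, -0.001, -0.002]
force: [-0.1, 0.1, -0.0]
gripper_width: 0.1
grasp_force: 0.0
[[ 0.069  0.998 -0.005]
 [ 0.998 -0.069  0.001]
 [ 0.001 -0.005 -1.   ]] [ 647.5379278  -131.22750331  290.41698029] [  1.62750587   1.7524061  195.41188275] [-0.10362356  0.09178498 -0.01631833]
```

```bash
python3 -m crank '0 0 0 0.001 0.001 0.03 0; 0 0 0 0.001 0.001 0.065 0; 0 0 0 0.001 0.001 0.1 0; 0 0 0 0.001 0.001 0.135 0; 0 0 0 0.001 0.001 0.165 0; 0 0 0 0.001 0.001 0.185 0; 0 0 0 0.001 0.001 0.197 0; 0 0 0 0.001 0.001 0.203 0; 0 0 0 0.001 0.001 0.205 0; 0 0 0 0.001 0.001 0.205 0; 0 0 0 0.001 0.001 0.205 0'
```

```text
t: 15.07
eef_pos: [650.3, -128.8, 89.9]
orientation: [0.73, 0.684, 0.001, 0.001]
force: [1.2, 0.2, -0.1]
gripper_width: 0.2
grasp_force: 0.0
```

```bash
python3 -m crank '0 0 0 0 0 0.002 0; 0 0 0 0 0 0.004 0; 0 0 0 0 0 0.005 0; 0 0 0 0 0 0.006 0; 0 0 0 0 0 0.0065 0; 0 0 0 0 0 0.007 0'
```

```text
t: 15.57
eef_pos: [649.4, -128.8, 81.3]
orientation: [0.73, 0.683, -0.0, 0.0]
force: [0.2, -0.5, -0.5]
gripper_width: 0.0
grasp_force: 0.0
```

```bash
python3 -m crank '0 0 0 0 0 0.001 0; 0 0 0 0 0 0.002 0; 0 0 0 0 0 0.003 0; 0 0 0 0 0 0.0035 0; 0 0 0 0 0 0.004 0; 0 0 0 0 0 0.004 0'
```

```text
t: 16.07
eef_pos: [649.4, -128.8, 77.2]
orientation: [0.73, 0.684, -0.0, -0.0]
force: [-0.3, 0.5, -0.2]
gripper_width: 0.1
grasp_force: 0.0
```

```bash
python3 -m crank '0 0 0 0 0 0.0005 0; 0 0 0 0 0 0.001 0; 0 0 0 0 0 0.0015 0; 0 0 0 0 0 0.0015 0'; python3 -m crank '0 0 0 0 0 0.0004 0; 0 0 0 0 0 0.0004 0'
```

```text
t: 16.4
eef_pos: [649.5, -128.8, 75.9]
orientation: [0.73, 0.684, 0.0, 0.0]
force: [-0.2, -0.5, 0.9]
gripper_width: 0.6
grasp_force: 0.1
t: 16.57
eef_pos: [649.5, -128.8, 75.8]
orientation: [0.73, 0.684, 0.0, 0.0]
force: [-1.7, 0.6, 2.4]
gripper_width: -0.0
grasp_force: 1.3
```

```bash
python3 -m crank '0 0 0 0 0 0.0005 0; 0 0 0 0 0 0.001 0; 0 0 0 0 0 0.001 0; 0 0 0 0 0 0.001 0'
```

```text
t: 16.9
eef_pos: [649.5, -128.8, 75.7]
orientation: [0.73, 0.684, 0.0, 0.0]
force: [-2.8, 0.7, 7.7]
gripper_width: -0.1
grasp_force: 3.7
```

```bash
python3 -m crank '0 0 0 0 0 0.0005 0; 0 0 0 0 0 0.0005 0; 0 0 0 0 0 0.0005 0; 0 0 0 0 0 0.0005 0'
```

```text
t: 17.23
eef_pos: [649.6, -128.9, 75.7]
orientation: [0.73, 0.684, 0.0, 0.001]
force: [-3.0, 0.3, 8.5]
gripper_width: -0.1
grasp_force: 4.7
```

Pressed with 8 N and there was no give. I'll let go and check.

```bash
python3 -m crank '0 0 0 0 0 -0.002 0; 0 0 0 0 0 -0.01 0; 0 0 0 0 0 -0.03 0; 0 0 0 0 0 -0.06 0; 0 0 0 0 0 -0.09 0; 0 0 0 0 0 -0.12 0; 0 0 0 0 0 -0.15 0; 0 0 0 0 0 -0.15 0; 0 0 0 0 0 -0.15 0; 0 0 0 0 0 -0.15 0'
python3 - <<'E'
from h import *
im,C=snap('side','side6.png');im2,_=snap('scene','scene6.png')
a=im[165:285,215:345,::-1];b=im2[180:280,210:360,::-1]
cv2.imwrite('pics/v6.png',np.hstack([cv2.resize(a,(390,360),interpolation=2),cv2.resize(b,(410,360),interpolation=2)]))
E
```

```text
t: 18.07
eef_pos: [648.9, -128.7, 223.2]
orientation: [0.73, 0.684, -0.0, -0.0]
force: [-1.0, 0.2, -1.0]
gripper_width: -0.3
grasp_force: 0.0
```

View pics/v6.png

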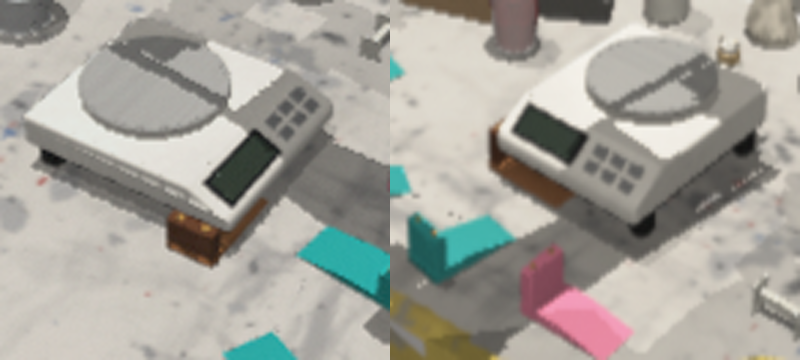

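The scale stands level on the wedge, with the heel at crop (195,235), and nothing is touching it. I'll hand the job in.

```bash
python3 -c "
from bench import r
print(r.close_job())"
```

```text
the job is handed in; nothing more can be done
None
```

I pushed the wooden wedge home under the bare foot, so the scale stood level and unmoved in the camera check; pressing the rear right corner with about 8 N did not rock it. I let go, left the cup, tin and syringe alone, and handed the job in; no verdict was returned.

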